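# Roll an optical post onto the inspection line and capture its picture

### The job

With the fingertips, gently roll the steel post lying on the white inspection plate sideways until it lies along the red line, centred on it, and leave it there at rest; then press the green capture button on the camera's control box all the way down and let it come up again. The post must stay on the plate: never pinch it or lift it. Take no picture before the post is in place, and leave everything else where it stands.

Things in the scene. Friction and masses are not known exactly. Their poses are not given: they have to be found in the camera images.
- post: steel cylinder, 25 mm across, 120 mm long, about 0.45 kg, lying on the plate on either side of the red line, 55 to 95 mm off, within 4 degrees of parallel. Origin mid-length on its axis; x along it, y and z turn as it rolls. Fingertips lightly on its top, drawn sideways, roll it half as far as they move (repeat in short strokes); it stays where they lift off. Pushed hard from behind it may jam or slide.
- line (a point): middle of the red line, on the top face of the white plate, 12 mm above the bench. Its x axis runs along the line, y across it, z up. The line is only painted, 200 mm long and 4 mm wide; the plate is fixed, 240 mm along the line and 340 mm across it, centred on this point.
- stage: the fixed inspection stand: the white plate, and on its +x side a tongue that carries a steel column (315 mm from the line's middle, 252 mm high) with a camera looking down along the line. The camera's ring light, 68 mm across, comes nearest: 160 mm from the line's middle along x, 113 mm above the bench. Nothing is over the rest of the plate. Origin under the line's middle, axes as the line's.
- pad: the camera's control box: grey box 100 mm (x) by 70 mm (y) by 26 mm high, fixed on the bench, to the left or the right of the inspection stand, with a dark display on its +x half and the green button on its -x half. Origin under its middle; z up.
- capture_top (a point): middle of the top face of the green capture button, 28 mm across, 48 mm above the bench when up; it is pressed straight down and springs back. It stands in a black collar 44 mm across whose top is 10 mm lower.
- capture (a joint): how far the button is pressed: 0 m up, 0.006 m fully down; fully down takes about 5 N.
- lens_tube: bystander: black lens tube, 31 mm in diameter, 42 mm high, standing upright on the white plate on the other side of the line from the post. Origin under its middle.
- screw_bin: bystander: blue open bin of screws, 100 by 70 by 45 mm high, on the bench on the side of the stand away from the control box. Origin under its middle.
- bottle: bystander: amber bottle, 48 mm in diameter, 135 mm high, standing right of the stand. Origin under its middle.
- tape: bystander: roll of amber tape lying flat, 84 mm across, 19 mm high. Origin under its middle.
- driver: bystander: red screwdriver lying on the bench near the robot, 190 mm long.
- lens_mount: bystander: aluminium lens mount on a small stand, 50 by 65 mm foot, 121 mm high, left of the stand. Origin under its middle.
- carton: bystander: white carton, 110 by 65 by 50 mm high, on the bench near the robot. Origin under its middle.
Mind the look-alikes: they are no part of the job. Of the things like the post, leave any that is blue; of the rest the larger one is meant.

How it is judged:
On the way, in this order (a step that is already met when the one before it is completed fails the run):
1. the post is rolled, not dragged: it turns over by about half a turn (angle between post's own z axis and vertical above 2.5 rad).
2. the post lies on the line, at rest, and is let go (y of post in the frame of line between -0.006 and 0.006 m and x of post in the frame of line between -0.04 and 0.04 m and angle between the x axis of post and the x axis of line, either way round below 0.12 rad and linear speed of post below 0.01 m/s and contact force between each of the arm, the fingers and post below 0.05 N), for 0.3 s.
3. the capture button is pressed down (value of joint capture above 0.0045 m), for 0.05 s.
At the end, for the whole second after the job is handed in: The post lies on the plate with its middle within 6 mm of the red line's axis and within 40 mm of the line's middle lengthwise, within 0.12 rad of parallel to the line, at rest; the button is up again; every bystander is within 20 mm of where it was, standing things still upright (y of post in the frame of line between -0.006 and 0.006 m and x of post in the frame of line between -0.04 and 0.04 m and angle between the x axis of post and the x axis of line, either way round below 0.12 rad and linear speed of post below 0.01 m/s and angular speed of post below 0.5 rad/s and height (world z) of post between 0.02 and 0.029 m and value of joint capture below 0.0015 m and distance of each of lens_tube, screw_bin, bottle, tape, driver, lens_mount, carton from where it was at the start of the episode below 0.02 m and angle between each of lens_tube, bottle, lens_mount's own z axis and vertical below 0.2 rad); the robot touches nothing.
It fails at once if the post is lifted more than 6 mm off the plate (height (world z) of post above 0.0305 m).
It fails at once if the post is pinched or pressed with more than 40 N (contact force between any of the fingers, the arm and post above 40 N).
It fails at once if the capture button is pressed while the post is not on the line (value of joint capture above 0.003 m and not (y of post in the frame of line between -0.006 and 0.006 m and x of post in the frame of line between -0.04 and 0.04 m and angle between the x axis of post and the x axis of line, either way round below 0.12 rad)).
It fails at once if a bystander is pushed more than 20 mm or knocked over (distance of any of lens_tube, screw_bin, bottle, tape, driver, lens_mount, carton from where it was at the start of the episode above 0.02 m or angle between any of lens_tube, bottle, lens_mount's own z axis and vertical above 0.35 rad).
It also fails if it takes over 58 s, if anything falls off the work surface, if the arm or the gripper's body presses on something with over 40 N, if the wrist force passes 120 N, or if a joint passes its speed limit or range.

### The arm

A 6-joint arm with a two-finger parallel gripper is mounted at the origin on the work surface. World frame = base frame: x ahead of the robot, y to its left, z up, the work surface at z = 0. Lengths are in m, angles in rad, forces in N, time in s.
With the tool pointing down it reaches from about 0.25 to 0.725 m from the base axis. Payload 4 kg.
Tool frame: the origin (TCP) lies between the finger pads; the fingertips stand 8 mm ahead of it and the grasp point (between the pads) lies 11 mm behind it (bot.tip_reach is the distance from the TCP to the fingertips, in m); z points along the fingers, y is the line along which they close (so a half turn about z gives the same grasp; the last joint's range is limited). The gripper opens to 85 mm and grips with 20 to 120 N. Pads are 22 mm wide; open, the fingers measure 114 mm over their backs; the gripper's body (76 mm by 85 mm) begins 54 mm behind the grasp point. The pads swing forward as they close: fully open they stand 13 mm farther back than shut.
Start: joints at [1.189, 0.241, 0.005, 1.335, 0, 1.571], TCP at [0.186, 0.464, 0.209] pointing down, gripper open.
Joint ranges: [-2.72, 2.72], [-1.05, 1.87], [-1.09, 1.28], [-1.99, 2.15], [-1.42, 1.44], [-3.14, 3.14]. Speed limits (rad/s): [2.79, 2.79, 3.14, 3.14, 3.14, 3.14].

### API

Orientations are given as a unit quaternion [x, y, z, w].
In Python, from workcell import bot gives the robot as it stands.
- The arm moves only by the tool move_arm, never from a script. Its argument "deltas" is a list of rows, each a list of 7 numbers: the opening, from 0 (shut) to 1 (fully open), then the shift along the tool's x, y, z in mm, then the turn, a rotation vector about the tool's x, y, z in degrees. In form: [[gripper, tx, ty, tz, ax, ay, az], ...]. A call has 1 to 10 rows; each row shifts and turns the commanded pose from where the row before left it, along the tool's axes as they then stand; what a row does not reach is not made up. A row lasts 1/12 s, in which the tool goes at most 41.7 mm and 7.16 degrees, less where a joint would pass 70% of its speed; a pose out of reach is approached as far as the arm can. A call is refused whole if a number of a shift passes 41.7 or a number of a turn 7.16, either way. A call with a gripper value outside its range is refused whole. The fingers move at their own pace and stop on an object; the grip force is fixed at half the most. Time passes only in rows, so rows that do not move let the fingers close. It gives the time, the measured TCP pose, the force, the opening and the grip force at its end, in the units of the state.
- bot.get_obs(): the state, without advancing time (a new reading comes with each control period).
- bot.camera(name): name is "scene" or "top"; returns the picture (384x512x3 uint8, blue, green, red); there is no depth.
- bot.calibration(name): a dict with "K" (3x3 intrinsics, pixels), "position" and "orientation" of the camera in the world. Camera axes: x right, y down, z forward; pixel columns grow to the right and rows downward; lengths in m; the calibration is good to about 2 mm. A picture is of the moment at which its call begins. calibration takes no time and is no camera call.
- bot.job_done(): hands the job in; it is judged then, once.
Trained networks look in the newest picture that a camera, given by its name, has taken for a name from the list of things; names that differ only in an ending like _2 or _b are one class to them, and where a whole thing is asked for, a point or a joint stands for the part that bears it (a point fixed in the world has none). Each returns a list of dicts, best first, with "conf" (0 to 1); they miss things now and then, are a little off and sometimes report something else, mostly with a low value. They report only what shows in the picture. A call takes as long as a camera call. They do not tell look-alikes from the thing itself.
- bot.outline_of(query, camera): "pixels" (384x512 bool, what is visible of it) and "rect" ([left, top, width, height] in pixels, round what is visible of it).
The state is a dict: "clock": time; "joint_pos": joint angles; "joint_vel": joint speeds; "tau": joint torques, N m; "eef_pos": TCP position; "tool_rot": TCP orientation; "ft_force": force on the tool from outside, world axes, zero at the start; "ft_torque": the same for the moment, N m; "grip_width": finger opening in m; "grasp_force": force on a finger pad.
Only numpy, scipy, OpenCV 4.12 (cv2) and the standard library are available. Lean on these libraries where they do the work, as an engineer would, in place of code of your own. Each camera call takes 0.05 s, during which the arm holds its last target. There are 200 camera calls.

## Working session

There is one attempt and no reset: what is moved stays moved. The work goes in short steps, Python scripts to look and compute and a tool call to move; the robot and the scene stay as the last step left them, time stands still between calls to the robot, and variables do not carry over. Pictures are saved under pics/ and viewed, at most 10 in all, crops included, and the job is handed in when it is done.

Besides the shell and the picture viewer there is one more tool, called after ">>>" as a command line: name --pt "numbers of a row" for each row, then --argument value for the rest. move_arm: Moves the arm, as the interface text tells. Its arguments: {"type":"object","properties":{"deltas":{"type":"array","items":{"type":"array","items":{"type":"number"}}}},"required":["deltas"]}

```bash
mkdir -p pics; cat > h.py <<'E'
import numpy as np, cv2
from scipy.spatial.transform import Rotation as R
from workcell import bot
def ray(cam,uv):
    c=bot.calibration(cam);K=np.array(c["K"]);r=R.from_quat(c["orientation"]).as_matrix()
    uv=np.atleast_2d(uv).astype(float)
    d=np.c_[uv,np.ones(len(uv))]@np.linalg.inv(K).T@r.T
    return np.array(c["position"]),d
def px2w(cam,uv,z):
    p,d=ray(cam,uv); return p+d*((z-p[2])/d[:,2])[:,None]
def w2px(cam,P):
    c=bot.calibration(cam);r=R.from_quat(c["orientation"]).as_matrix()
    q=(np.atleast_2d(P)-c["position"])@r@np.array(c["K"]).T
    return q[:,:2]/q[:,2:]
E
python3 - <<'E'
from h import *
for n in("scene","top"):
    cv2.imwrite(f"pics/{n}0.png",cv2.resize(bot.camera(n),(800,600)))
    c=bot.calibration(n);print(n,np.round(c["position"],3),np.round(R.from_quat(c["orientation"]).as_matrix(),2).tolist(),np.array(c["K"])[0,0])
for q in("post","pad","capture_top","lens_tube","stage"):
    for o in bot.outline_of(q,"top"): print(q,round(o["conf"],2),o["rect"])
o=bot.get_obs();print(o["clock"],o["eef_pos"],R.from_quat(o["tool_rot"]).as_matrix().round(3).tolist(),o["grip_width"],bot.tip_reach)
E
```

```text
scene [1.204 0.585 0.664] [[-0.65, 0.44, -0.62], [0.76, 0.39, -0.52], [0.01, -0.81, -0.58]] 405.68379872278496
top [0.29  0.041 1.133] [[-0.04, -0.98, 0.2], [-1.0, 0.03, -0.01], [0.01, -0.2, -0.98]] 352.49534521995037
post 0.79 [112.0, 165.3, 23.4, 35.5]
post 0.69 [219.7, 165.3, 13.7, 38.8]
post 0.45 [184.4, 110.7, 18.6, 13.4]
pad 0.75 [143.1, 210.7, 26.5, 34.1]
pad 0.42 [147.4, 227.3, 9.5, 6.2]
lens_tube 0.68 [267.4, 189.8, 12.2, 6.5]
lens_tube 0.37 [146.6, 254.3, 34.3, 39.2]
stage 0.57 [193.8, 55.6, 107.2, 173.2]
0.35 [0.1862423  0.46386323 0.20917998] [[-0.928, 0.373, -0.0], [0.373, 0.928, -0.0], [-0.0, -0.001, -1.0]] 0.08595082036487033 0.008
```

View pics/top0.png

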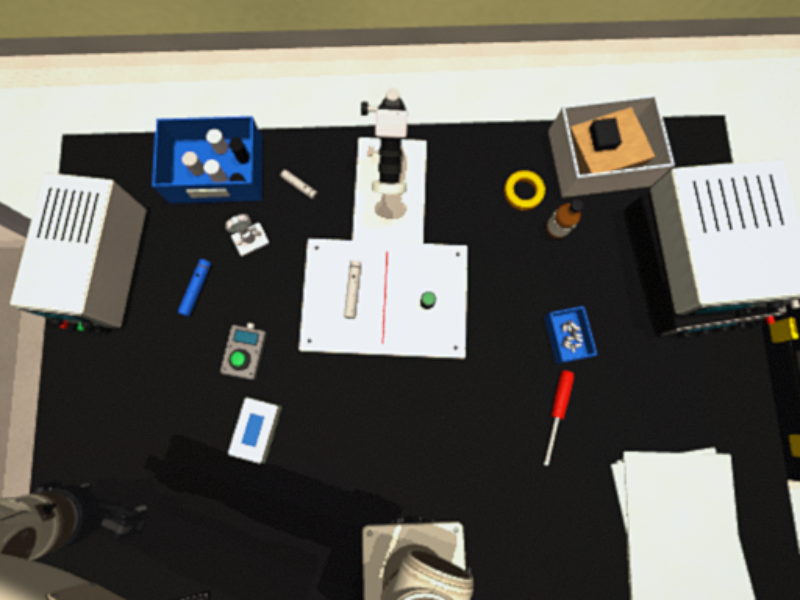

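View pics/scene0.png

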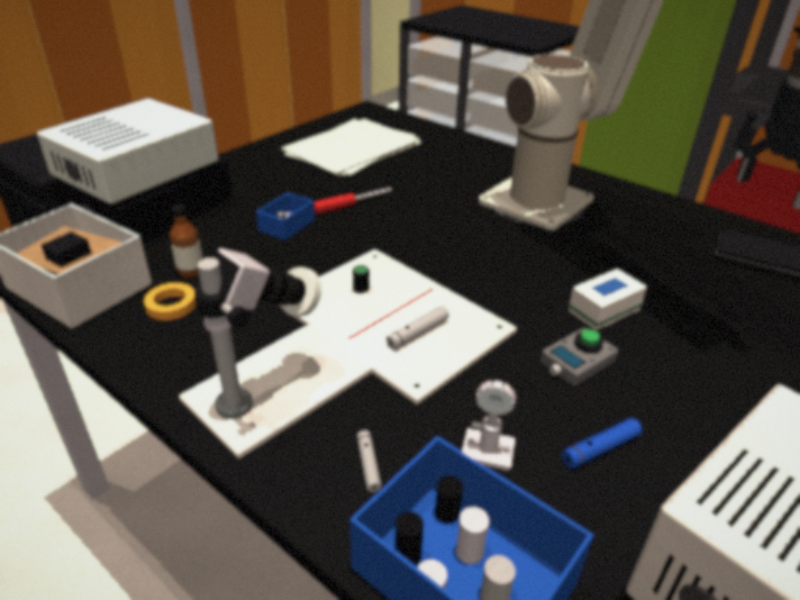

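Top view (800x600):
- **Post candidates:** steel post on the plate at (352,290), blue rod at (194,287), small steel rod at (298,183). I choose the one on the plate, which is the larger of the two that aren't blue.
- **Other features:** the red line runs (387,252)–(383,343), the lens tube is at (428,299), and the control box is at (242,350) with its green button at (238,358).

Next I take one close crop and measure.

```bash
cat > m.py <<'E'
from h import *
def redline(im,cam):
    b,g,r=[im[...,i].astype(int) for i in range(3)]
    m=((r-g>40)&(r-b>40)).astype(np.uint8)
    n,l,s,c=cv2.connectedComponentsWithStats(m,connectivity=8)
    return m,l,s,c
def axisfit(P):
    c=P.mean(0);u=np.linalg.svd(P-c,full_matrices=False)[2][0]; u=u*np.sign(u[0]); t=(P-c)@u
    return c+u*(t.max()+t.min())/2,u,t.max()-t.min()
E
python3 - <<'E'
from m import *
im=bot.camera("top")
cv2.imwrite("pics/crop.png",cv2.resize(im[140:260,130:330],(800,480),interpolation=cv2.INTER_CUBIC))
m,l,s,c=redline(im,"top")
k=[i for i in range(1,len(s)) if 235<c[i][0]<260 and 150<c[i][1]<230]
px=np.argwhere(np.isin(l,k))[:,::-1]
W=px2w("top",px,.012)[:,:2];C,u,L=axisfit(W);print("line",C,np.degrees(np.arctan2(u[1],u[0])),L)
# plate corners
pm=(im.min(2)>150).astype(np.uint8)
for q in("post","pad","capture_top","lens_tube","bottle","lens_mount","carton"):
  z=dict(post=.0245,pad=.026,capture_top=.048,lens_tube=.054,bottle=.07,lens_mount=.06,carton=.05)[q]
  for o in bot.outline_of(q,"top"):
    p=np.argwhere(o["pixels"])[:,::-1]
    if len(p)<5: continue
    C,u,L=axisfit(px2w("top",p,z)[:,:2]);print(q,round(o["conf"],2),o["rect"],C.round(4),"mean",px2w("top",p,z)[:,:2].mean(0).round(4),np.degrees(np.arctan2(u[1],u[0])).round(1),L.round(3),len(p))
g=im.astype(int); gm=((g[...,1]-g[...,2]>50)&(g[...,1]-g[...,0]>50)).astype(np.uint8)
n,l,s,c=cv2.connectedComponentsWithStats(gm)
for i in range(1,n):
    if s[i][4]>15: print("green",c[i],s[i],px2w("top",c[i],.048).round(4))
im=bot.camera("scene")
g=im.astype(int); gm=((g[...,1]-g[...,2]>50)&(g[...,1]-g[...,0]>50)).astype(np.uint8)
n,l,s,c=cv2.connectedComponentsWithStats(gm)
for i in range(1,n):
    if s[i][4]>15 and c[i][1]>150: print("green scene",c[i],s[i],px2w("scene",c[i],.046).round(4))
m,l,s,c=redline(im,"scene")
k=[i for i in range(1,len(s)) if 215<c[i][0]<285 and 180<c[i][1]<220]
W=px2w("scene",np.argwhere(np.isin(l,k))[:,::-1],.012)[:,:2];C,u,L=axisfit(W);print("line",C,np.degrees(np.arctan2(u[1],u[0])),L)
for o in bot.outline_of("post","scene"):
    p=np.argwhere(o["pixels"])[:,::-1];C,u,L=axisfit(px2w("scene",p,.0245)[:,:2]);print("post",o["rect"],C,np.degrees(np.arctan2(u[1],u[0])),L)
E
```

```text
line [0.5471212  0.03782999] -4.702532012018655 0.19424852651209168
post 0.87 [112.6, 165.8, 21.3, 35.5] [0.5779 0.4296] mean [0.5773 0.4299] -20.2 0.118 296
post 0.51 [219.9, 169.0, 12.4, 35.6] [0.5639 0.1033] mean [0.5619 0.1036] -7.9 0.125 315
pad 0.91 [144.4, 211.3, 27.2, 32.6] [0.4409 0.3239] mean [0.4403 0.3239] -7.6 0.108 767
capture_top 0.39 [146.6, 228.5, 11.3, 8.0] [0.4234 0.33  ] mean [0.4233 0.3295] 81.7 0.034 96
lens_tube 0.56 [267.9, 187.3, 11.1, 13.5] [ 0.5281 -0.0485] mean [ 0.5283 -0.0486] -26.4 0.039 103
bottle 0.29 [192.2, 57.0, 110.8, 172.3] [0.7044 0.024 ] mean [0.6164 0.0296] -3.6 0.578 10836
lens_mount 0.8 [143.3, 139.1, 29.4, 26.3] [0.679  0.3172] mean [0.6779 0.3163] 40.1 0.091 464
lens_mount 0.54 [191.4, 55.4, 109.8, 172.6] [0.7091 0.0234] mean [0.6194 0.0295] -3.9 0.582 10742
carton 0.7 [149.0, 253.4, 32.2, 39.6] [0.2867 0.2937] mean [0.2856 0.294 ] -12.7 0.118 970
green [273.95238095 190.5       ] [271 187   7   8  42] [[ 0.5327 -0.0502  0.048 ]]
green [151.80555556 229.22222222] [147 225  10  10  72] [[0.4236 0.3322 0.048 ]]
green scene [377.5        214.47297297] [372 211  12   8  74] [[0.4215 0.3314 0.046 ]]
line [0.54631322 0.03466237] -4.609446428050283 0.1848712747418032
post [358.0, 267.0, 52.7, 30.8] [0.58885794 0.43604649] -20.108498027327116 0.13196743655587212
post [245.5, 195.1, 43.1, 30.5] [0.56012408 0.10269875] -5.553021313068931 0.13817793157046415
post [227.3, 276.4, 13.6, 38.3] [0.81358255 0.22376869] 51.12678342278446 0.09617137259375325
```

View pics/crop.png

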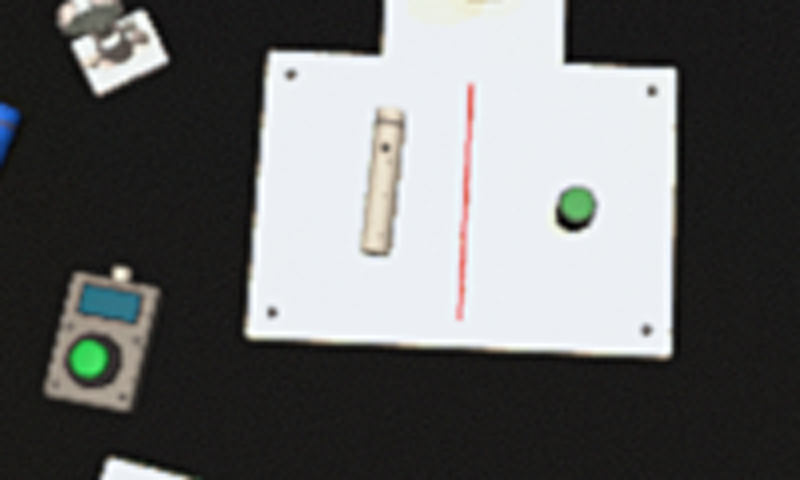

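The crop shows the plain steel post at (383,180) on the plate, left of the red line (470,85)–(460,320). The measured size, about 0.12 m long and 68 mm off the line, fits the description. I turn the tool so both fingers lie along the post.

>>> move_arm --pt "0.6 0 0 0 0 0 7.1" --pt "0.6 0 0 0 0 0 7.1" --pt "0.6 0 0 0 0 0 7.1" --pt "0.6 0 0 0 0 0 7.1" --pt "0.6 0 0 0 0 0 7.1" --pt "0.6 0 0 0 0 0 7.1" --pt "0.6 0 0 0 0 0 7.1" --pt "0.6 0 0 0 0 0 7.1" --pt "0.6 0 0 0 0 0 7.1" --pt "0.6 0 0 0 0 0 7.1"

```text
clock: 1.68
eef_pos: [0.1863, 0.464, 0.2094]
tool_rot: [0.727, 0.687, 0.0, 0.0]
ft_force: [0.2, -0.2, -0.9]
grip_width: 0.0512
grasp_force: 0.0
```

```bash
cat > go.py <<'E'
from h import *
import sys
def shift(t,yaw=None):
    o=bot.get_obs();M=R.from_quat(o["tool_rot"]).as_matrix();d=np.array(t)-o["eef_pos"]
    a=np.degrees(np.arctan2(M[1,1],M[0,1]))
    print("t",o["clock"],"tcp",np.round(o["eef_pos"],4),"yawY",a.round(2),"z",M[:,2].round(4),"shift mm",(M.T@d*1000).round(1),"F",np.round(o["ft_force"],2),"w",round(o["grip_width"],4))
if __name__=="__main__": shift([float(a) for a in sys.argv[1:4]])
E
python3 go.py 0.562 0.109 0.12
```

```text
t 1.6833 tcp [0.1863 0.464  0.2094] yawY -3.23 z [ 0.  0. -1.] shift mm [-333.3  395.1   89.4] F [ 0.2  -0.21 -0.91] w 0.0512
```

>>> move_arm --pt "0.6 -24 28 0 0 0 0" --pt "0.6 -24 28 0 0 0 0" --pt "0.6 -24 28 0 0 0 0" --pt "0.6 -24 28 0 0 0 0" --pt "0.6 -24 28 0 0 0 0" --pt "0.6 -24 28 0 0 0 0" --pt "0.6 -24 28 0 0 0 0" --pt "0.6 -24 28 0 0 0 0" --pt "0.6 -24 28 0 0 0 0" --pt "0.6 -24 28 0 0 0 3.2"

```text
clock: 2.52
eef_pos: [0.455, 0.2088, 0.2096]
tool_rot: [0.744, 0.668, 0.0, 0.0]
ft_force: [0.5, 0.9, -0.0]
grip_width: 0.0515
grasp_force: 0.0
```

```bash
python3 go.py 0.562 0.109 0.10
```

```text
t 2.5167 tcp [0.455  0.2088 0.2096] yawY -6.13 z [ 4.e-04  3.e-04 -1.e+00] shift mm [-87.8 117.  109.6] F [ 0.53  0.87 -0.04] w 0.0515
```

>>> move_arm --pt "0.6 -20 27 20 0 0 0" --pt "0.6 -20 27 20 0 0 0" --pt "0.6 -20 27 20 0 0 0" --pt "0.6 -20 27 20 0 0 0" --pt "0.6 -6 8 20 0 0 0" --pt "0.6 0 0 8 0 0 0" --pt "0.6 0 0 0 0 0 0" --pt "0.6 0 0 0 0 0 0"

```text
clock: 3.18
eef_pos: [0.5593, 0.1129, 0.1013]
tool_rot: [0.743, 0.669, -0.001, -0.001]
ft_force: [-0.1, 0.7, 0.5]
grip_width: 0.0517
grasp_force: 0.0
```

```bash
python3 - <<'E'
from m import *
from go import shift
im=bot.camera("top");i2=bot.camera("scene")
a=cv2.resize(im[140:240,190:310],(480,400),interpolation=cv2.INTER_CUBIC)
b=cv2.resize(i2[150:270,200:320],(320,320),interpolation=cv2.INTER_CUBIC)
o=np.zeros((400,800,3),np.uint8);o[:,:480]=a;o[:320,480:]=b
cv2.imwrite("pics/over.png",o);shift([.562,.109,.1])
E
```

```text
t 3.2833 tcp [0.5604 0.1136 0.1029] yawY -5.99 z [ 2.e-03  6.e-04 -1.e+00] shift mm [-4.4  2.1  2.9] F [0.24 0.24 0.63] w 0.051
```

View pics/over.png

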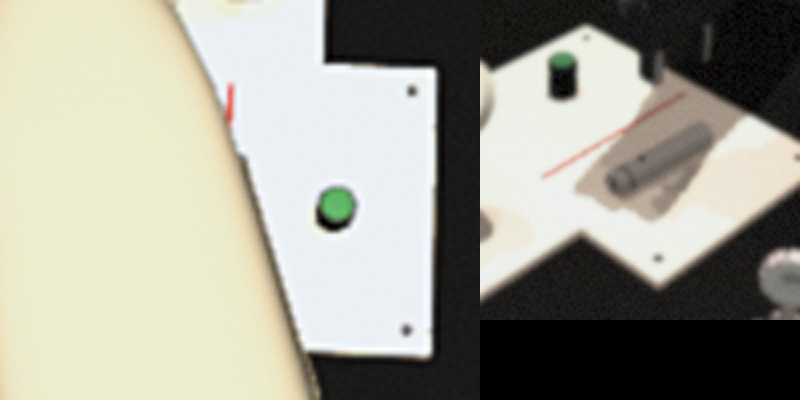

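Left (top crop): the arm hides the post. Right (scene crop): the post is at about (660,158) with the hole at (642,158), and the fingers at (655–705,50) are above it. I descend to just over it.

>>> move_arm --pt "0.6 -2 1 20 0 0 0" --pt "0.6 -2 1 20 0 0 0" --pt "0.6 0 0 10 0 0 0" --pt "0.6 0 0 0 0 0 0" --pt "0.6 0 0 0 0 0 0"

```text
clock: 3.7
eef_pos: [0.5615, 0.1089, 0.0521]
tool_rot: [0.743, 0.669, 0.0, 0.0]
ft_force: [-1.0, 0.3, 0.0]
grip_width: 0.0509
grasp_force: 0.0
```

>>> move_arm --pt "0.6 0 0 2 0 0 0" --pt "0.6 0 0 2 0 0 0" --pt "0.6 0 0 2 0 0 0" --pt "0.6 0 0 0 0 0 0"

```text
clock: 4.03
eef_pos: [0.5618, 0.1084, 0.0456]
tool_rot: [0.744, 0.669, 0.0, 0.0]
ft_force: [-0.4, -0.2, -0.3]
grip_width: 0.0512
grasp_force: 0.0
```

>>> move_arm --pt "0.6 0 0 1 0 0 0" --pt "0.6 0 0 1 0 0 0" --pt "0.6 0 0 1 0 0 0" --pt "0.6 0 0 0 0 0 0"

```text
clock: 4.37
eef_pos: [0.5616, 0.1082, 0.0422]
tool_rot: [0.744, 0.669, -0.0, -0.0]
ft_force: [-0.6, 0.1, 0.5]
grip_width: 0.0509
grasp_force: 0.0
```

>>> move_arm --pt "0.6 0 0 1 0 0 0" --pt "0.6 0 0 0.5 0 0 0" --pt "0.6 0 0 0 0 0 0"

```text
clock: 4.62
eef_pos: [0.5616, 0.1082, 0.0407]
tool_rot: [0.744, 0.669, -0.0, -0.0]
ft_force: [-0.1, -0.9, -0.4]
grip_width: 0.051
grasp_force: 0.0
```

>>> move_arm --pt "0.6 0 0 0.5 0 0 0" --pt "0.6 0 0 0.5 0 0 0" --pt "0.6 0 0 0 0 0 0"

```text
clock: 4.87
eef_pos: [0.5616, 0.1083, 0.0398]
tool_rot: [0.744, 0.669, -0.0, -0.0]
ft_force: [-0.0, -0.2, -0.3]
grip_width: 0.0514
grasp_force: 0.0
```

>>> move_arm --pt "0.6 0 0 0.5 0 0 0" --pt "0.6 0 0 0.5 0 0 0" --pt "0.6 0 0 0 0 0 0"

```text
clock: 5.12
eef_pos: [0.5616, 0.1082, 0.0388]
tool_rot: [0.744, 0.669, -0.0, -0.0]
ft_force: [0.4, -0.1, -0.2]
grip_width: 0.0511
grasp_force: 0.0
```

>>> move_arm --pt "0.6 0 0 0.5 0 0 0" --pt "0.6 0 0 0.5 0 0 0" --pt "0.6 0 0 0 0 0 0"

```text
clock: 5.37
eef_pos: [0.5616, 0.1082, 0.0378]
tool_rot: [0.744, 0.669, -0.0, -0.0]
ft_force: [0.1, 0.0, 0.5]
grip_width: 0.0511
grasp_force: 0.0
```

>>> move_arm --pt "0.6 0 0 0.5 0 0 0" --pt "0.6 0 0 0.5 0 0 0" --pt "0.6 0 0 0 0 0 0"

```text
clock: 5.62
eef_pos: [0.5616, 0.1083, 0.0368]
tool_rot: [0.744, 0.669, -0.0, -0.0]
ft_force: [-1.0, -0.0, 0.2]
grip_width: 0.0513
grasp_force: 0.0
```

>>> move_arm --pt "0.6 0 0 0.5 0 0 0" --pt "0.6 0 0 0.5 0 0 0" --pt "0.6 0 0 0 0 0 0"

```text
clock: 5.87
eef_pos: [0.5617, 0.1083, 0.0358]
tool_rot: [0.744, 0.669, -0.0, -0.0]
ft_force: [-0.4, 0.5, 0.2]
grip_width: 0.0509
grasp_force: 0.0
```

```bash
python3 - <<'E'
from m import *
im=bot.camera("scene")
cv2.imwrite("pics/touch.png",cv2.resize(im[150:240,200:320],(800,600),interpolation=cv2.INTER_CUBIC))
o=bot.get_obs();print(o["eef_pos"],o["ft_force"],bot.tip_reach)
E
```

```text
[0.56165403 0.10827616 0.03583625] [ 0.34420085 -0.42593561  0.50602338] 0.008
```

View pics/touch.png

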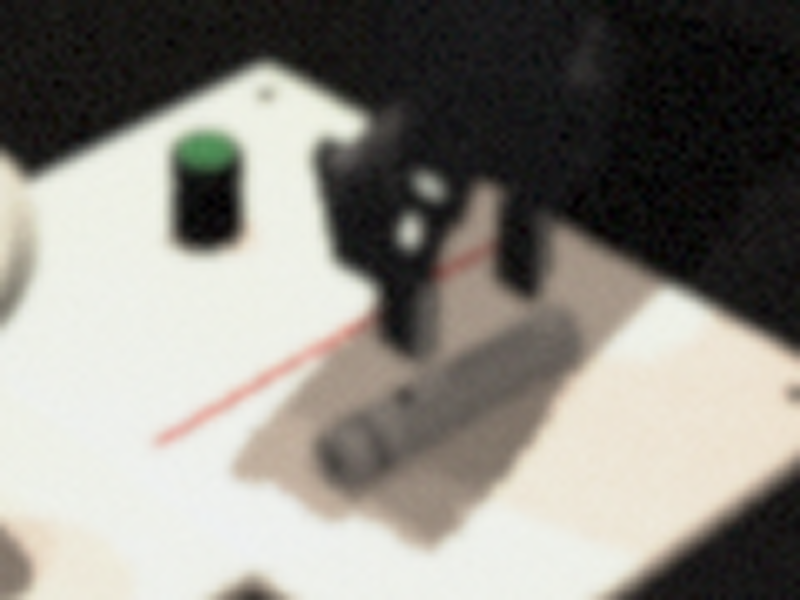

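Scene crop: fingertips at (410,355) and (530,295), near the post's upper edge; the post runs (345,465)–(555,335). I compute the remaining gap.

```bash
python3 - <<'E'
from m import *
o=bot.get_obs();M=R.from_quat(o["tool_rot"]).as_matrix();p=o["eef_pos"]
def sc(P): return ((w2px("scene",P)-[200,150])/.15).round(0).tolist()
for s in(1,-1):
  for e in (.0255,.040):
    for tx in(-.011,.011):
      print(s,e,tx,[sc(p+M@[tx,s*e,t]) [0] for t in(-.005,0,.008)])
a=np.radians(-6.5);u=np.array([np.cos(a),np.sin(a),0]);v=np.array([-u[1],u[0],0])
c=np.array([.562,.103,.0245])
for s in(-.06,0,.06): print("post",s,[sc(c+u*s+d)[0] for d in([0,0,.0125],v*.0125,-v*.0125,[0,0,-.0125])])
E
```

```text
1 0.0255 -0.011 [[390.0, 384.0], [390.0, 394.0], [389.0, 411.0]]
1 0.0255 0.011 [[432.0, 411.0], [432.0, 422.0], [431.0, 438.0]]
1 0.04 -0.011 [[362.0, 400.0], [362.0, 411.0], [361.0, 427.0]]
1 0.04 0.011 [[404.0, 428.0], [404.0, 439.0], [403.0, 456.0]]
-1 0.0255 -0.011 [[486.0, 327.0], [485.0, 338.0], [484.0, 354.0]]
-1 0.0255 0.011 [[528.0, 353.0], [527.0, 364.0], [526.0, 381.0]]
-1 0.04 -0.011 [[512.0, 312.0], [511.0, 322.0], [510.0, 339.0]]
-1 0.04 0.011 [[554.0, 338.0], [553.0, 348.0], [552.0, 365.0]]
post -0.06 [[557.0, 307.0], [578.0, 347.0], [532.0, 319.0], [553.0, 358.0]]
post 0 [[447.0, 371.0], [470.0, 413.0], [423.0, 382.0], [445.0, 423.0]]
post 0.06 [[330.0, 439.0], [353.0, 482.0], [307.0, 450.0], [330.0, 492.0]]
```

>>> move_arm --pt "0.6 0 0 0.5 0 0 0" --pt "0.6 0 0 0.5 0 0 0" --pt "0.6 0 0 0 0 0 0"

```text
clock: 6.17
eef_pos: [0.5616, 0.1083, 0.0348]
tool_rot: [0.744, 0.669, -0.0, -0.0]
ft_force: [0.2, 0.7, 0.1]
grip_width: 0.0512
grasp_force: 0.0
```

>>> move_arm --pt "0.6 0 0 0.5 0 0 0" --pt "0.6 0 0 0.5 0 0 0" --pt "0.6 0 0 0 0 0 0"

```text
clock: 6.42
eef_pos: [0.5616, 0.1083, 0.0338]
tool_rot: [0.744, 0.669, -0.0, -0.0]
ft_force: [0.0, -0.1, 0.8]
grip_width: 0.0515
grasp_force: 0.0
```

```bash
python3 - <<'E'
from m import *
im=bot.camera("scene")
c=im[170:230,225:305].astype(float)*2
cv2.imwrite("pics/touch2.png",cv2.resize(np.clip(c,0,255).astype(np.uint8),(800,600),interpolation=cv2.INTER_LANCZOS4))
E
```

```text
(no output)
```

View pics/touch2.png

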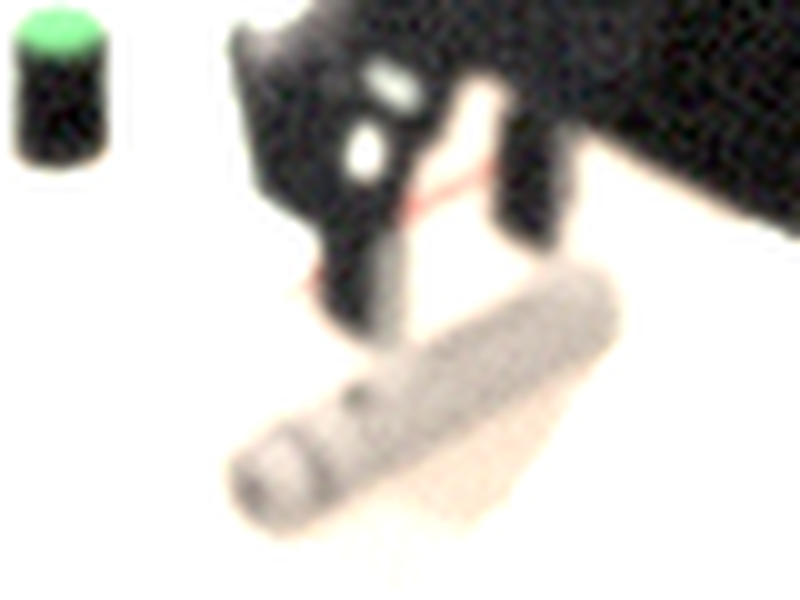

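The fingertips' lower edges, (370,345) and (545,255), still stand clear of the post's upper edge (405,352). The gap is at least 7 mm, so I go down 5 mm.

>>> move_arm --pt "0.6 0 0 1 0 0 0" --pt "0.6 0 0 1 0 0 0" --pt "0.6 0 0 1 0 0 0" --pt "0.6 0 0 1 0 0 0" --pt "0.6 0 0 1 0 0 0" --pt "0.6 0 0 0 0 0 0"

```text
clock: 6.97
eef_pos: [0.5615, 0.1082, 0.0286]
tool_rot: [0.744, 0.669, -0.0, -0.0]
ft_force: [-0.6, 0.9, 0.1]
grip_width: 0.0513
grasp_force: 0.0
```

```bash
python3 - <<'E'
from m import *
im=bot.camera("scene")
c=im[170:230,225:305].astype(float)*2
cv2.imwrite("pics/touch3.png",cv2.resize(np.clip(c,0,255).astype(np.uint8),(800,600),interpolation=cv2.INTER_LANCZOS4))
o=bot.get_obs();print(o["eef_pos"],o["ft_force"])
for P in (o["eef_pos"],[.4215,.3315,.048],[.5283,-.0486,.054]): print(w2px("scene",P),w2px("top",P))
E
```

```text
[0.56153681 0.10820387 0.02868785] [ 0.05566649  0.63244205 -0.75576485]
[[268.72358221 209.03827422]] [[223.99800775 184.75352035]]
[[377.69298211 213.84502363]] [[152.03428671 229.88364979]]
[[231.59239708 172.33157776]] [[273.66649426 191.4611936 ]]
```

View pics/touch3.png

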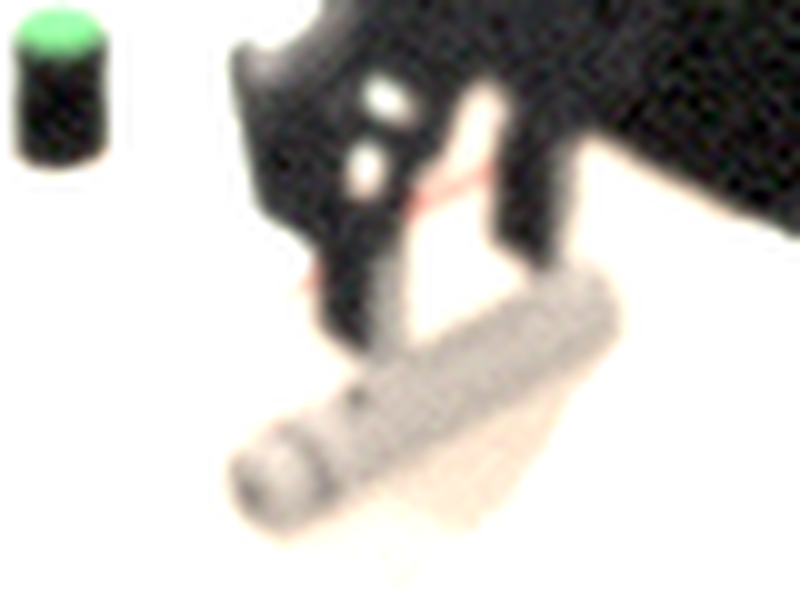

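The tip corner moved to (370,358) and still touches nothing. I keep going down in small steps, watching the force.

>>> move_arm --pt "0.6 0 0 0.7 0 0 0" --pt "0.6 0 0 0.7 0 0 0" --pt "0.6 0 0 0.6 0 0 0" --pt "0.6 0 0 0 0 0 0"

```text
clock: 7.35
eef_pos: [0.5616, 0.1082, 0.0268]
tool_rot: [0.744, 0.669, -0.0, -0.0]
ft_force: [-0.5, -0.4, 0.4]
grip_width: 0.0511
grasp_force: 0.0
```

>>> move_arm --pt "0.6 0 0 0.5 0 0 0" --pt "0.6 0 0 0.5 0 0 0" --pt "0.6 0 0 0 0 0 0"

```text
clock: 7.6
eef_pos: [0.5616, 0.1083, 0.0258]
tool_rot: [0.744, 0.669, -0.0, -0.0]
ft_force: [0.2, -0.9, 0.7]
grip_width: 0.0516
grasp_force: 0.0
```

>>> move_arm --pt "0.6 0 0 1 0 0 0" --pt "0.6 0 0 1 0 0 0" --pt "0.6 0 0 0 0 0 0"

```text
clock: 7.85
eef_pos: [0.5615, 0.1082, 0.0236]
tool_rot: [0.744, 0.669, -0.0, -0.0]
ft_force: [-0.3, 0.1, 0.2]
grip_width: 0.0511
grasp_force: 0.0
```

>>> move_arm --pt "0.6 0 0 0.5 0 0 0" --pt "0.6 0 0 0.5 0 0 0" --pt "0.6 0 0 0 0 0 0"

```text
clock: 8.1
eef_pos: [0.5616, 0.1082, 0.0228]
tool_rot: [0.744, 0.669, -0.0, -0.0]
ft_force: [0.1, 0.1, 0.2]
grip_width: 0.0511
grasp_force: 0.0
```

```bash
python3 - <<'E'
from m import *
im=bot.camera("scene")
c=im[180:220,245:295].astype(float)*2
cv2.imwrite("pics/touch4.png",cv2.resize(np.clip(c,0,255).astype(np.uint8),(750,600),interpolation=cv2.INTER_LANCZOS4))
o=bot.get_obs();print(o["eef_pos"],o["ft_force"])
E
```

```text
[0.56166968 0.10826816 0.02284017] [1.26603779 0.34739302 0.05844594]
```

View pics/touch4.png

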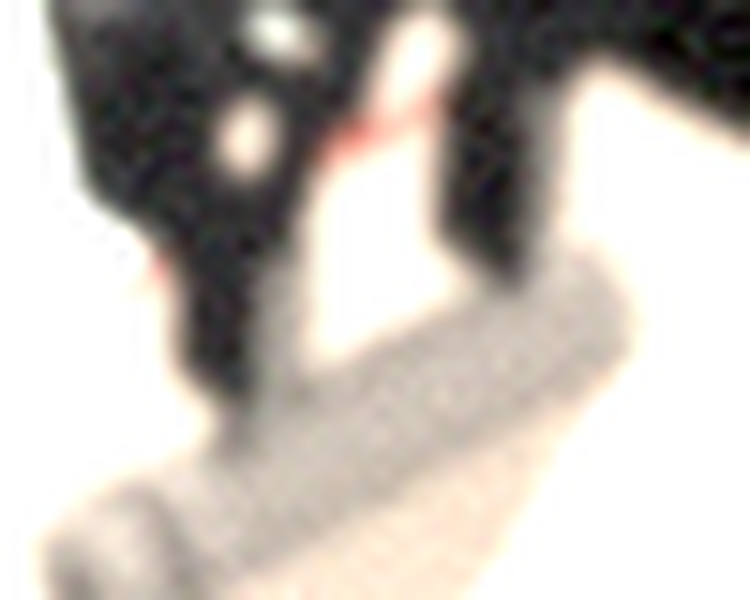

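The tips' black bottom edges are at (180,370)–(245,405) and (440,230)–(515,285), touching the post only in projection. There is no contact force, so I go on down.

>>> move_arm --pt "0.6 0 0 0.5 0 0 0" --pt "0.6 0 0 0.5 0 0 0" --pt "0.6 0 0 0 0 0 0"

```text
clock: 8.4
eef_pos: [0.5616, 0.1083, 0.0218]
tool_rot: [0.744, 0.669, -0.0, -0.0]
ft_force: [-0.8, -1.1, 0.4]
grip_width: 0.0512
grasp_force: 0.0
```

>>> move_arm --pt "0.6 0 0 0.5 0 0 0" --pt "0.6 0 0 0.5 0 0 0" --pt "0.6 0 0 0 0 0 0"

```text
clock: 8.65
eef_pos: [0.5616, 0.1083, 0.0208]
tool_rot: [0.744, 0.669, -0.0, -0.0]
ft_force: [0.5, -0.4, 0.9]
grip_width: 0.0511
grasp_force: 0.0
```

>>> move_arm --pt "0.6 0 0 0.5 0 0 0" --pt "0.6 0 0 0.5 0 0 0" --pt "0.6 0 0 0 0 0 0"

```text
clock: 8.9
eef_pos: [0.5616, 0.1083, 0.0198]
tool_rot: [0.744, 0.669, -0.0, -0.0]
ft_force: [-1.1, -0.0, -0.2]
grip_width: 0.0513
grasp_force: 0.0
```

>>> move_arm --pt "0.6 0 0 0.5 0 0 0" --pt "0.6 0 0 0.5 0 0 0" --pt "0.6 0 0 0 0 0 0"

```text
clock: 9.15
eef_pos: [0.5616, 0.1083, 0.0188]
tool_rot: [0.744, 0.669, -0.0, -0.0]
ft_force: [0.2, 0.2, -0.9]
grip_width: 0.051
grasp_force: 0.0
```

```bash
python3 - <<'E'
from m import *
im=bot.camera("scene")
for o in bot.outline_of("post","scene"):
    p=np.argwhere(o["pixels"])[:,::-1];C,u,L=axisfit(px2w("scene",p,.0245)[:,:2]);print("post",o["conf"],o["rect"],C,np.degrees(np.arctan2(u[1],u[0])),L)
c=im[180:220,245:295].astype(float)*2
cv2.imwrite("pics/touch5.png",cv2.resize(np.clip(c,0,255).astype(np.uint8),(750,600),interpolation=cv2.INTER_LANCZOS4))
E
```

```text
post 0.95 [247.4, 195.1, 43.0, 29.8] [0.55986711 0.10310329] -7.057249309472309 0.1332645983908895
post 0.76 [228.7, 275.2, 12.1, 38.9] [0.81327712 0.22336129] 51.56730544261146 0.0958595228153783
post 0.57 [360.8, 271.9, 49.4, 26.7] [0.58963616 0.43621958] -19.510103356713255 0.13408321659700076
```

View pics/touch5.png

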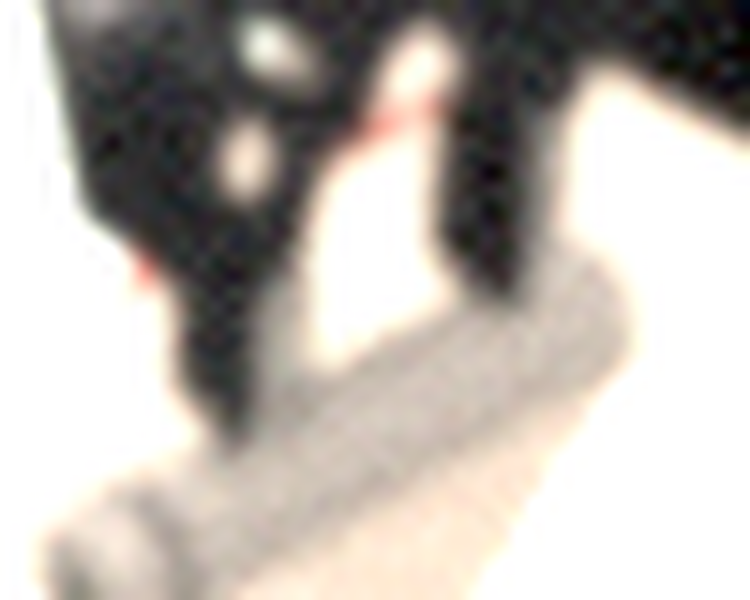

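Now the tips' bottom corners are at (245,435) and (510,300), just over the post's edge. The post hasn't moved. I continue down.

>>> move_arm --pt "0.6 0 0 0.5 0 0 0" --pt "0.6 0 0 0.5 0 0 0" --pt "0.6 0 0 0 0 0 0"

```text
clock: 9.5
eef_pos: [0.5616, 0.1083, 0.0178]
tool_rot: [0.744, 0.669, -0.0, -0.0]
ft_force: [-0.3, 0.2, 0.4]
grip_width: 0.051
grasp_force: 0.0
```

>>> move_arm --pt "0.6 0 0 0.5 0 0 0" --pt "0.6 0 0 0.5 0 0 0" --pt "0.6 0 0 0 0 0 0"

```text
clock: 9.75
eef_pos: [0.5616, 0.1082, 0.0168]
tool_rot: [0.744, 0.669, -0.0, -0.0]
ft_force: [-0.6, -0.5, -0.2]
grip_width: 0.0512
grasp_force: 0.0
```

>>> move_arm --pt "0.6 0 0 0.5 0 0 0" --pt "0.6 0 0 0.5 0 0 0" --pt "0.6 0 0 0 0 0 0"

```text
clock: 10.0
eef_pos: [0.5616, 0.1082, 0.0158]
tool_rot: [0.744, 0.669, -0.0, -0.0]
ft_force: [0.7, -0.5, 0.8]
grip_width: 0.0513
grasp_force: 0.0
```

>>> move_arm --pt "0.6 0 0 0.5 0 0 0" --pt "0.6 0 0 0.5 0 0 0" --pt "0.6 0 0 0 0 0 0"

```text
clock: 10.25
eef_pos: [0.5616, 0.1083, 0.0148]
tool_rot: [0.744, 0.669, -0.0, -0.0]
ft_force: [-1.1, 0.5, -0.6]
grip_width: 0.051
grasp_force: 0.0
```

```bash
python3 - <<'E'
from m import *
im=bot.camera("scene")
for o in bot.outline_of("post","scene")[:3]:
    p=np.argwhere(o["pixels"])[:,::-1];C,u,L=axisfit(px2w("scene",p,.0245)[:,:2]);print("post",o["conf"],o["rect"],C,np.degrees(np.arctan2(u[1],u[0])),L)
g=im[195:222,252:284].mean(2).astype(int)
for i,r in enumerate(g): print(195+i,' '.join(f"{v:3d}" for v in r))
E
```

```text
post 0.91 [358.0, 266.7, 54.7, 32.1] [0.5887525  0.43657826] -19.29491065546344 0.13596670855218698
post 0.75 [230.1, 277.2, 12.4, 37.5] [0.81311985 0.22348576] 51.678584754417244 0.09585593728930415
post 0.58 [250.0, 193.3, 42.5, 33.7] [0.55846468 0.1048333 ] -6.913717041738662 0.13650245330971977
195  34  28  27  26  24  20  24  25  26  29  29  24  38  73 114 137 150 153 150 148 135 100  53  26  18  22  20  38  63  78 100 121
196  60  35  24  17  24  28  23  26  21  24  19  26  45  84 125 144 152 149 149 148 133  96  55  28  16  21  17  44  59  77  94 108
197  99  58  34  24  17  16  22  21  23  24  24  29  54  96 131 144 150 149 148 148 136 102  59  31  17  17  24  40  61  80  93  98
198 131  81  56  40  27  25  21  12  25  23  31  39  65 106 132 145 151 148 149 148 137 107  71  38  20  25  23  46  71  89  95  95
199 144 110  94  72  47  32  26  21  19  26  32  50  74 108 134 148 150 147 147 148 138 116  82  53  35  26  25  46  76  93 101  98
200 154 137 126 105  71  38  23  21  27  30  50  68  82 107 131 145 148 148 146 141 129 114  92  71  55  44  34  56  80  95  98 100
201 162 
[... 2063 characters left out ...]
 119 118 116 119 128 160 197 218 224 230
217 108 106 101  90  83  79  89  96  96  93  98 103 108 110 117 117 117 119 118 117 120 117 120 115 118 123 149 182 213 222 227 228
218 100 105 100  96  84  76  82  90  99 103 108 111 116 122 116 118 117 118 117 119 116 118 118 120 125 144 176 206 221 227 228 230
219  99 102  95  92  84  74  89  96 104 112 118 118 120 120 119 117 119 116 117 118 118 118 117 119 132 165 204 220 226 228 226 225
220  93  94  94  91  84  87 100 106 113 120 126 128 126 126 122 121 118 119 117 117 119 119 121 128 152 188 215 226 227 226 227 228
221  91  94  92  93  99 101 112 122 125 130 136 134 135 133 130 130 125 121 121 122 116 122 129 152 185 211 224 227 228 229 229 228
```

>>> move_arm --pt "0.6 0 0 0.5 0 0 0" --pt "0.6 0 0 0.3 0 0 0" --pt "0.6 0 0 0 0 0 0"

```text
clock: 10.6
eef_pos: [0.5617, 0.1083, 0.014]
tool_rot: [0.744, 0.669, -0.0, -0.0]
ft_force: [-0.3, 0.6, -0.4]
grip_width: 0.0511
grasp_force: 0.0
```

>>> move_arm --pt "0.6 0 0 0.4 0 0 0" --pt "0.6 0 0 0.3 0 0 0" --pt "0.6 0 0 0 0 0 0"

```text
clock: 10.85
eef_pos: [0.5616, 0.1082, 0.0133]
tool_rot: [0.744, 0.669, -0.0, -0.0]
ft_force: [0.1, -0.6, -1.2]
grip_width: 0.051
grasp_force: 0.0
```

>>> move_arm --pt "0.6 0 0 0.5 0 0 0" --pt "0.6 0 0 0.3 0 0 0" --pt "0.6 0 0 0 0 0 0"

```text
clock: 11.1
eef_pos: [0.5616, 0.1083, 0.0125]
tool_rot: [0.744, 0.669, -0.0, -0.0]
ft_force: [-0.2, -0.2, 0.6]
grip_width: 0.0514
grasp_force: 0.0
```

>>> move_arm --pt "0.6 0 0 0.5 0 0 0" --pt "0.6 0 0 0.3 0 0 0" --pt "0.6 0 0 0 0 0 0"

```text
clock: 11.35
eef_pos: [0.5618, 0.1083, 0.0119]
tool_rot: [0.744, 0.669, 0.0, 0.0]
ft_force: [-0.0, 0.0, 0.4]
grip_width: 0.0514
grasp_force: 0.3
```

>>> move_arm --pt "0.6 0 0 0.3 0 0 0" --pt "0.6 0 0 0 0 0 0"

```text
clock: 11.52
eef_pos: [0.5618, 0.1083, 0.0118]
tool_rot: [0.744, 0.669, 0.0, 0.0]
ft_force: [-0.2, -0.4, 2.7]
grip_width: 0.051
grasp_force: 1.3
```

>>> move_arm --pt "0.6 0 0 0.3 0 0 0" --pt "0.6 0 0 0 0 0 0"

```text
clock: 11.68
eef_pos: [0.5618, 0.1084, 0.0118]
tool_rot: [0.744, 0.669, 0.0, 0.0]
ft_force: [-0.6, 0.0, 4.6]
grip_width: 0.0514
grasp_force: 2.4
```

Contact with the post: 4.6 N at TCP z 0.0118. First rolling stroke.

>>> move_arm --pt "0.6 -1 0 0 0 0 0" --pt "0.6 -2 0 0 0 0 0" --pt "0.6 -3 0 0 0 0 0" --pt "0.6 -3 0 0 0 0 0" --pt "0.6 -3 0 0 0 0 0" --pt "0.6 -3 0 0 0 0 0" --pt "0.6 -3 0 0 0 0 0" --pt "0.6 -1 0 0 0 0 0" --pt "0.6 -1 0 0 0 0 0" --pt "0.6 0 0 0 0 0 0"

```text
clock: 12.52
eef_pos: [0.5592, 0.0883, 0.0117]
tool_rot: [0.744, 0.669, -0.0, -0.0]
ft_force: [-2.6, 0.3, 6.8]
grip_width: 0.0512
grasp_force: 3.1
```

```bash
cat > post.py <<'E'
from m import *
from scipy.optimize import least_squares
# compare post outline in scene with modelled silhouette of a cylinder
def model(x,y,a):
    u=np.array([np.cos(a),np.sin(a),0]);v=np.array([-u[1],u[0],0]);t=np.linspace(0,2*np.pi,40)
    P=np.concatenate([np.array([x,y,.0245])+s*u*.06+.0125*(np.cos(t)[:,None]*v+np.sin(t)[:,None]*np.array([0,0,1])) for s in(-1,1)])
    return cv2.convexHull(w2px("scene",P).astype(np.float32))[:,0]
def postpose(cx=(.54,.58),cy=(-.02,.13),n=3):
    out=[]
    for _ in range(n):
        bot.camera("scene")
        for o in bot.outline_of("post","scene"):
            m=o["pixels"].astype(np.uint8);p=np.argwhere(m)[:,::-1]
            C,u,L=axisfit(px2w("scene",p,.0245)[:,:2])
            if not(cx[0]-.02<C[0]<cx[1]+.02 and cy[0]<C[1]<cy[1] and L>.1): continue
            h=cv2.convexHull(p.astype(np.float32))[:,0]
            def res(q):
                mm=model(q[0],q[1],q[2]); return [cv2.pointPolygonTest(mm.reshape(-1,1,2),(float(a),float(b)),True)-.5 for a,b in h]
            r=least_squares(res,[C[0],C[1],np.arctan2(u[1],u[0])],diff_step=1e-3,loss="soft_l1",x_scale=[.01,.01,.1])
            out.append(np.r_[r.x[:2],np.degrees(r.x[2]),r.cost])
    out=np.array(out);print(out.round(4));q=np.median(out,0)
    l=np.array([.547,.0365]);a=np.radians(-4.65);d=q[:2]-l
    print("line frame along %.1f across %.1f mm, rel ang %.1f"%(1e3*(d@[np.cos(a),np.sin(a)]),1e3*(d@[-np.sin(a),np.cos(a)]),q[2]+4.65))
if __name__=="__main__":
    postpose()
    from go import shift; shift([.562,.1083,.0118])
E
python3 post.py
```

```text
[[ 0.5608  0.0922 -6.6138  1.5825]
 [ 0.561   0.0941 -8.3647  1.71  ]
 [ 0.56    0.0932 -6.4481  1.4795]]
line frame along 9.2 across 57.7 mm, rel ang -2.0
t 12.8167 tcp [0.5592 0.0884 0.0117] yawY -6.07 z [-4.e-04  3.e-04 -1.e+00] shift mm [20.   0.6 -0.1] F [-3.34  0.5   6.84] w 0.0512
```

The post rolled 10 mm as expected. I lift, step back, and make a longer stroke.

>>> move_arm --pt "0.6 0 0 -2 0 0 0" --pt "0.6 0 0 -3 0 0 0" --pt "0.6 6 0 0 0 0 0" --pt "0.6 6 0 0 0 0 0" --pt "0.6 0 0 0 0 0 0" --pt "0.6 0 0 3 0 0 0" --pt "0.6 0 0 1 0 0 0" --pt "0.6 0 0 1 0 0 0" --pt "0.6 0 0 0 0 0 0"

```text
clock: 13.57
eef_pos: [0.5607, 0.1005, 0.0118]
tool_rot: [0.744, 0.669, 0.0, -0.0]
ft_force: [-1.4, 0.7, 4.4]
grip_width: 0.0509
grasp_force: 2.5
```

>>> move_arm --pt "0.6 -1 0 0 0 0 0" --pt "0.6 -3 0 0 0 0 0" --pt "0.6 -4 0 0 0 0 0" --pt "0.6 -4 0 0 0 0 0" --pt "0.6 -4 0 0 0 0 0" --pt "0.6 -4 0 0 0 0 0" --pt "0.6 -4 0 0 0 0 0" --pt "0.6 -3 0 0 0 0 0" --pt "0.6 -1 0 0 0 0 0" --pt "0.6 0 0 0 0 0 0"

```text
clock: 14.4
eef_pos: [0.5571, 0.0721, 0.0117]
tool_rot: [0.744, 0.668, -0.0, -0.0]
ft_force: [-3.5, -0.2, 7.3]
grip_width: 0.0511
grasp_force: 3.0
```

```bash
python3 post.py
```

```text
[[ 0.5573  0.0785 -8.3045  1.1256]
 [ 0.5575  0.0781 -6.3725  0.4443]]
line frame along 7.0 across 42.5 mm, rel ang -2.7
t 14.7 tcp [0.5572 0.0724 0.0117] yawY -6.08 z [-1.e-03  1.e-04 -1.e+00] shift mm [36.2  1.  -0.1] F [-2.44 -0.01  5.94] w 0.0513
```

>>> move_arm --pt "0.6 0 0 -2 0 0 0" --pt "0.6 0 0 -3 0 0 0" --pt "0.6 7 0 0 0 0 0" --pt "0.6 6 0 0 0 0 0" --pt "0.6 0 0 0 0 0 0" --pt "0.6 0 0 3 0 0 0" --pt "0.6 0 0 1 0 0 0" --pt "0.6 0 0 1 0 0 0" --pt "0.6 0 0 0 0 0 0"

```text
clock: 15.45
eef_pos: [0.5592, 0.0856, 0.0118]
tool_rot: [0.744, 0.669, 0.0, -0.0]
ft_force: [-1.0, -0.4, 4.4]
grip_width: 0.0511
grasp_force: 2.6
```

>>> move_arm --pt "0.6 -1 0 0 0 0 0" --pt "0.6 -3 0 0 0 0 -0.3" --pt "0.6 -4 0 0 0 0 -0.3" --pt "0.6 -4 0 0 0 0 -0.3" --pt "0.6 -4 0 0 0 0 -0.3" --pt "0.6 -4 0 0 0 0 -0.3" --pt "0.6 -4 0 0 0 0 0" --pt "0.6 -3 0 0 0 0 0" --pt "0.6 -1 0 0 0 0 0" --pt "0.6 0 0 0 0 0 0"

```text
clock: 16.28
eef_pos: [0.5559, 0.0571, 0.0116]
tool_rot: [0.735, 0.678, -0.0, -0.0]
ft_force: [-2.6, 0.2, 5.8]
grip_width: 0.0514
grasp_force: 2.9
```

```bash
python3 post.py
```

```text
[[ 0.5556  0.0648 -7.115   2.0473]
 [ 0.5577  0.0653 -7.804   2.4846]]
line frame along 7.3 across 29.2 mm, rel ang -2.8
t 16.5833 tcp [0.5559 0.0574 0.0116] yawY -4.59 z [-1.1e-03  1.0e-04 -1.0e+00] shift mm [51.2  2.  -0.2] F [-3.18  0.02  4.57] w 0.0513
```

>>> move_arm --pt "0.6 0 0 -2 0 0 0" --pt "0.6 0 0 -3 0 0 0" --pt "0.6 7 0 0 0 0 0" --pt "0.6 7 0 0 0 0 0" --pt "0.6 0 0 0 0 0 0" --pt "0.6 0 0 3 0 0 0" --pt "0.6 0 0 1 0 0 0" --pt "0.6 0 0 1 0 0 0" --pt "0.6 0 0 0 0 0 0"

```text
clock: 17.33
eef_pos: [0.5578, 0.0717, 0.0118]
tool_rot: [0.735, 0.678, 0.0, -0.0]
ft_force: [-2.0, 0.3, 5.0]
grip_width: 0.051
grasp_force: 2.6
```

>>> move_arm --pt "0.6 -1 0 0 0 0 0" --pt "0.6 -3 0 0 0 0 0" --pt "0.6 -4 0 0 0 0 0" --pt "0.6 -4 0 0 0 0 0" --pt "0.6 -4 0 0 0 0 0" --pt "0.6 -4 0 0 0 0 0" --pt "0.6 -4 0 0 0 0 0" --pt "0.6 -3 0 0 0 0 0" --pt "0.6 -1 0 0 0 0 0" --pt "0.6 0 0 0 0 0 0"

```text
clock: 18.17
eef_pos: [0.5542, 0.0432, 0.0116]
tool_rot: [0.735, 0.678, -0.001, -0.001]
ft_force: [-3.8, 0.9, 7.1]
grip_width: 0.0516
grasp_force: 3.5
```

```bash
python3 post.py
```

```text
[[ 0.554   0.05   -5.1486  3.0811]
 [ 0.5541  0.0505 -6.2725  0.942 ]
 [ 0.5509  0.0501 -6.1517  0.5835]]
line frame along 5.9 across 14.1 mm, rel ang -1.5
t 18.4667 tcp [0.5542 0.0434 0.0116] yawY -4.58 z [-2.2e-03  2.0e-04 -1.0e+00] shift mm [65.3  2.5 -0.2] F [-4.95  0.12  7.25] w 0.0511
```

>>> move_arm --pt "0.6 0 0 -2 0 0 0" --pt "0.6 0 0 -3 0 0 0" --pt "0.6 7 0 0 0 0 0" --pt "0.6 7 0 0 0 0 0" --pt "0.6 0 0 0 0 0 0" --pt "0.6 0 0 3 0 0 0" --pt "0.6 0 0 1 0 0 0" --pt "0.6 0 0 1 0 0 0" --pt "0.6 0 0 0 0 0 0"

```text
clock: 19.22
eef_pos: [0.5567, 0.0577, 0.0118]
tool_rot: [0.735, 0.678, 0.0, -0.0]
ft_force: [-2.0, 0.4, 5.0]
grip_width: 0.0513
grasp_force: 2.6
```

>>> move_arm --pt "0.6 -1 0 0 0 0 0" --pt "0.6 -3 0 0 0 0 0" --pt "0.6 -4 0 0 0 0 0" --pt "0.6 -4 0 0 0 0 0" --pt "0.6 -4 0 0 0 0 0" --pt "0.6 -4 0 0 0 0 0" --pt "0.6 -3 0 0 0 0 0" --pt "0.6 -2 0 0 0 0 0" --pt "0.6 -1 0 0 0 0 0" --pt "0.6 0 0 0 0 0 0"

```text
clock: 20.05
eef_pos: [0.5533, 0.0314, 0.0117]
tool_rot: [0.735, 0.678, -0.001, -0.001]
ft_force: [-4.3, 0.1, 7.8]
grip_width: 0.0515
grasp_force: 3.7
```

>>> move_arm --pt "0.6 0 0 -1 0 0 0" --pt "0.6 0 0 -3 0 0 0" --pt "0.6 0 0 -10 0 0 0" --pt "0.6 0 0 -10 0 0 0" --pt "0.6 40 0 -10 0 0 0" --pt "0.6 40 0 -5 0 0 0" --pt "0.6 40 0 0 0 0 0" --pt "0.6 40 -20 0 0 0 0" --pt "0.6 40 0 0 0 0 0" --pt "0.6 0 0 0 0 0 0"

```text
clock: 20.88
eef_pos: [0.5522, 0.2374, 0.0516]
tool_rot: [0.732, 0.681, 0.003, -0.001]
ft_force: [1.4, -0.8, 0.9]
grip_width: 0.0515
grasp_force: 0.0
```

```bash
cat > chk.py <<'E'
from post import *
postpose(cy=(0,.07))
im=bot.camera("top")
m,l,s,c=redline(im,"top")
k=[i for i in range(1,len(s)) if 235<c[i][0]<260 and 145<c[i][1]<235]
px=np.argwhere(np.isin(l,k))[:,::-1];print("red px top",len(px),px2w("top",px,.012)[:,:2].round(4)[::max(1,len(px)//12)].tolist())
for o in bot.outline_of("post","top"):
    p=np.argwhere(o["pixels"])[:,::-1];C,u,L=axisfit(px2w("top",p,.0245)[:,:2]);print("post top",round(o["conf"],2),px2w("top",p,.0245)[:,:2].mean(0),C,np.degrees(np.arctan2(u[1],u[0])),L)
from go import shift; shift([.4225,.3315,.08])
E
python3 chk.py; python3 - <<'E'
from m import *
cv2.imwrite("pics/placed.png",cv2.resize(bot.camera("top")[140:240,190:323],(800,600),interpolation=cv2.INTER_CUBIC))
E
```

```text
[[ 0.5511  0.037  -7.36    1.4382]
 [ 0.5519  0.038  -8.3845  1.0264]
 [ 0.5521  0.0374 -8.3351  4.2095]]
line frame along 4.8 across 1.2 mm, rel ang -3.7
red px top 30 [[0.644, 0.0313], [0.6405, 0.0281], [0.637, 0.0282], [0.6336, 0.0283], [0.6268, 0.0319], [0.6199, 0.0321], [0.4926, 0.0397], [0.4861, 0.0431], [0.4796, 0.0434], [0.4731, 0.0436], [0.4666, 0.0438], [0.4602, 0.0472], [0.4569, 0.0473], [0.4537, 0.0474], [0.4505, 0.0475]]
post top 0.59 [0.56599671 0.43513716] [0.57323543 0.43308401] -15.835142651852935 0.10904157303904526
post top 0.53 [0.79970292 0.21331149] [0.80079382 0.21463916] 50.591123533216845 0.08526456081988396
post top 0.5 [0.55332223 0.03739474] [0.55358759 0.03736463] -6.4732946430819585 0.12724654719594497
post top 0.21 [0.63716592 0.02327768] [0.71825927 0.0234993 ] 0.15657798520848515 0.6082639167625823
t 21.2833 tcp [0.5521 0.2283 0.0504] yawY -4.71 z [-0.e+00 -1.e-04 -1.e+00] shift mm [  92.3 -137.7  -29.6] F [ 0.5  -0.09  0.35] w 0.0516
```

View pics/placed.png

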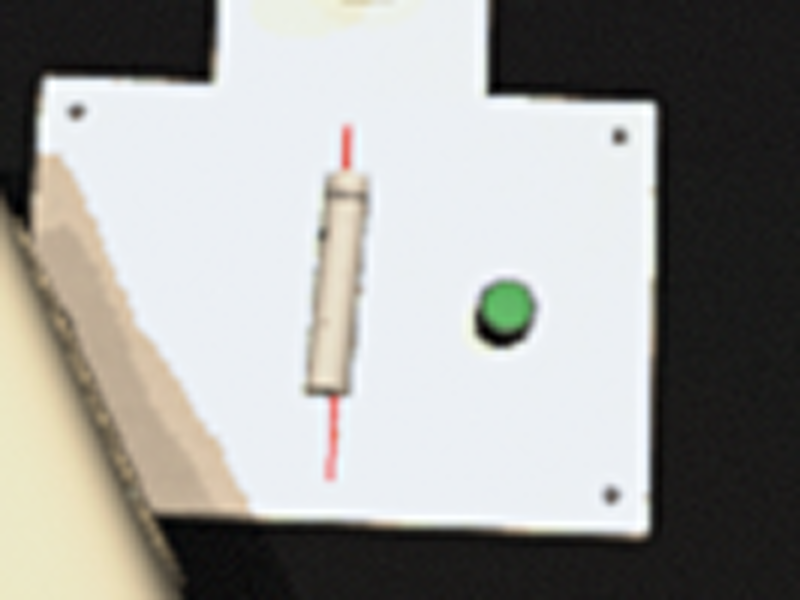

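Top crop: the post (348,180)–(327,390) lies over the red line, whose ends show at (347,125) and (330,480). It is about 1 mm off across, 3° off parallel and 5 mm off lengthwise, and let go. Now the button: I close the fingers and go above it.

>>> move_arm --pt "0 0 0 -35 0 0 0" --pt "0 0 0 -35 0 0 0" --pt "0 20 -30 0 0 0 0" --pt "0 20 -30 0 0 0 0" --pt "0 20 -30 0 0 0 0" --pt "0 20 -30 0 0 0 0" --pt "0 12 -18 0 0 0 0" --pt "0 0 0 0 0 0 0" --pt "0 0 0 0 0 0 0" --pt "0 0 0 0 0 0 0"

```text
clock: 22.17
eef_pos: [0.4223, 0.3319, 0.1204]
tool_rot: [0.735, 0.678, 0.0, 0.0]
ft_force: [-0.1, 0.3, -0.0]
grip_width: 0.0002
grasp_force: 0.0
```

```bash
python3 go.py .4225 .3318 .075; python3 - <<'E'
from post import *
postpose(cy=(0,.07))
E
```

```text
t 22.1667 tcp [0.4223 0.3319 0.1204] yawY -4.62 z [ 7.e-04 -0.e+00 -1.e+00] shift mm [-0.1  0.2 45.4] F [-0.13  0.31 -0.02] w 0.0002
[[ 0.5528  0.0371 -6.3008  0.8823]
 [ 0.5512  0.0365 -6.8767  0.7768]
 [ 0.5506  0.0375 -7.3363  0.4515]]
line frame along 4.1 across 1.0 mm, rel ang -2.2
```

>>> move_arm --pt "0 0 0 25 0 0 0" --pt "0 0 0 20 0 0 0" --pt "0 0 0 8 0 0 0" --pt "0 0 0 6 0 0 0" --pt "0 0 0 0 0 0 0" --pt "0 0 0 0 0 0 0"

```text
clock: 22.97
eef_pos: [0.422, 0.3326, 0.0616]
tool_rot: [0.735, 0.678, 0.0, 0.0]
ft_force: [-0.1, 1.5, 0.1]
grip_width: -0.0005
grasp_force: 0.0
```

>>> move_arm --pt "0 0 0 1 0 0 0" --pt "0 0 0 1 0 0 0" --pt "0 0 0 1 0 0 0" --pt "0 0 0 1 0 0 0" --pt "0 0 0 0 0 0 0"

```text
clock: 23.38
eef_pos: [0.4216, 0.3325, 0.0573]
tool_rot: [0.735, 0.678, 0.0, 0.0]
ft_force: [0.0, -0.0, -0.1]
grip_width: 0.0001
grasp_force: 0.0
```

>>> move_arm --pt "0 0 0 1 0 0 0" --pt "0 0 0 1 0 0 0" --pt "0 0 0 1 0 0 0" --pt "0 0 0 0 0 0 0"

```text
clock: 23.72
eef_pos: [0.4214, 0.3323, 0.0539]
tool_rot: [0.735, 0.678, -0.0, -0.0]
ft_force: [-0.5, -0.0, -0.1]
grip_width: -0.0004
grasp_force: 0.0
```

>>> move_arm --pt "0 0 0 1 0 0 0" --pt "0 0 0 1 0 0 0" --pt "0 0 0 1 0 0 0" --pt "0 0 0 0 0 0 0"

```text
clock: 24.05
eef_pos: [0.4214, 0.3323, 0.0509]
tool_rot: [0.735, 0.678, -0.0, -0.0]
ft_force: [0.2, -0.5, -0.1]
grip_width: -0.0005
grasp_force: 0.0
```

>>> move_arm --pt "0 0 0 1 0 0 0" --pt "0 0 0 1 0 0 0" --pt "0 0 0 1 0 0 0" --pt "0 0 0 0 0 0 0"

```text
clock: 24.38
eef_pos: [0.4215, 0.3323, 0.0479]
tool_rot: [0.735, 0.678, -0.0, -0.0]
ft_force: [0.7, 0.3, 0.1]
grip_width: -0.0001
grasp_force: 0.0
```

>>> move_arm --pt "0 0 0 1 0 0 0" --pt "0 0 0 1 0 0 0" --pt "0 0 0 0 0 0 0"

```text
clock: 24.63
eef_pos: [0.4215, 0.3323, 0.046]
tool_rot: [0.735, 0.678, -0.0, -0.0]
ft_force: [0.2, 0.3, -0.0]
grip_width: -0.0001
grasp_force: 0.0
```

>>> move_arm --pt "0 0 0 1.5 0 0 0" --pt "0 0 0 1.5 0 0 0" --pt "0 0 0 1 0 0 0" --pt "0 0 0 0 0 0 0"

```text
clock: 24.97
eef_pos: [0.4214, 0.3323, 0.0419]
tool_rot: [0.735, 0.678, -0.0, -0.0]
ft_force: [-0.2, 1.1, -0.3]
grip_width: 0.0002
grasp_force: 0.0
```

>>> move_arm --pt "0 0 0 1 0 0 0" --pt "0 0 0 1 0 0 0" --pt "0 0 0 1 0 0 0" --pt "0 0 0 0 0 0 0"

```text
clock: 25.3
eef_pos: [0.4215, 0.3323, 0.039]
tool_rot: [0.735, 0.678, -0.0, -0.0]
ft_force: [-0.7, -0.5, 0.6]
grip_width: 0.0001
grasp_force: 0.0
```

>>> move_arm --pt "0 0 0 1 0 0 0" --pt "0 0 0 1 0 0 0" --pt "0 0 0 1 0 0 0" --pt "0 0 0 0 0 0 0"

```text
clock: 25.63
eef_pos: [0.4214, 0.3323, 0.0359]
tool_rot: [0.735, 0.678, -0.0, -0.0]
ft_force: [-0.1, -0.4, -0.3]
grip_width: -0.0004
grasp_force: 0.0
```

>>> move_arm --pt "0 0 0 1 0 0 0" --pt "0 0 0 1 0 0 0" --pt "0 0 0 1 0 0 0" --pt "0 0 0 0 0 0 0"

```text
clock: 25.97
eef_pos: [0.4215, 0.3323, 0.033]
tool_rot: [0.735, 0.678, -0.0, -0.0]
ft_force: [-0.0, -0.2, -0.2]
grip_width: 0.0001
grasp_force: 0.0
```

>>> move_arm --pt "0 0 0 1 0 0 0" --pt "0 0 0 1 0 0 0" --pt "0 0 0 0 0 0 0"

```text
clock: 26.22
eef_pos: [0.4215, 0.3323, 0.031]
tool_rot: [0.735, 0.678, -0.0, -0.0]
ft_force: [-0.5, -0.4, 0.2]
grip_width: 0.0001
grasp_force: 0.0
```

```bash
python3 - <<'E'
from m import *
im=bot.camera("scene").astype(int)
g=((im[...,1]-im[...,2]>50)&(im[...,1]-im[...,0]>50))
p=np.argwhere(g[195:235,360:400]);print(len(p),p.min(0)+[195,360] if len(p) else 0,p.max(0)+[195,360] if len(p) else 0)
for r in range(196,224): print(r,''.join('G' if g[r,c] else ('#' if im[r,c].mean()<35 else ('.' if im[r,c].mean()<80 else '+')) for c in range(355,405)))
print(w2px("scene",[[.4225,.3318,z] for z in(.042,.048,.054)]))
print(bot.get_obs()["ft_force"],bot.get_obs()["eef_pos"])
E
```

```text
0 0 0
196 #########......##################..+++++++++++++++
197 ########........#################..+++++++++++++++
198 ########........################..+++++++++++++...
199 ########...++....#############...+++++++++++++....
200 #########...+.....############..+++++++++++++++...
201 ###########.........#########..++++++++++.++++....
202 ############...+.....######....++++++++..++++...##
203 #############...++...#####.....++++++..+++....####
204 ###############...+..#####.....+++++++++....######
205 ################.....#####..+...+++++++...########
206 ##################...####......++++++...##########
207 ###################.#####...+.+++++...############
208 #########################......++...##############
209 ##################..#####.........################
210 ################.....####.......##################
211 ###############........#......####################
212 #############.................####################
213 ###########..................#####################
214 #########.....##.............#####################
215 #######.......###............#####################
216 #####.........###............#####################
217 ###..........####............##..#################
218 #............#####..........##.....###############
219 .............######........###.......#############
220 .............#######.......####..++...############
221 ..............#################..++++...##########
222 ...............###############...++++....#########
223 ................##############...++++++..#########
[[377.1344119  216.01937132]
 [377.61982148 214.09438096]
 [378.10870965 212.15559554]]
[0.33834165 0.24826303 0.60513711] [0.42150934 0.33235613 0.03106616]
```

The fingertip (col 378, row 211) is right above the dim button top (col 378, row 214). I continue down.

>>> move_arm --pt "0 0 0 1 0 0 0" --pt "0 0 0 1 0 0 0" --pt "0 0 0 0 0 0 0"

```text
clock: 26.52
eef_pos: [0.4215, 0.3323, 0.029]
tool_rot: [0.735, 0.678, -0.0, -0.0]
ft_force: [0.1, 0.3, 0.4]
grip_width: 0.0003
grasp_force: 0.0
```

>>> move_arm --pt "0 0 0 1 0 0 0" --pt "0 0 0 1 0 0 0" --pt "0 0 0 0 0 0 0"

```text
clock: 26.77
eef_pos: [0.4215, 0.3323, 0.027]
tool_rot: [0.735, 0.678, -0.0, -0.0]
ft_force: [0.3, -0.6, 0.3]
grip_width: -0.0001
grasp_force: 0.0
```

>>> move_arm --pt "0 0 0 1 0 0 0" --pt "0 0 0 1 0 0 0" --pt "0 0 0 0 0 0 0"

```text
clock: 27.02
eef_pos: [0.4217, 0.3325, 0.0253]
tool_rot: [0.735, 0.678, 0.0, 0.0]
ft_force: [0.3, 0.7, 1.5]
grip_width: 0.0001
grasp_force: 0.9
```

>>> move_arm --pt "0 0 0 1.5 0 0 0" --pt "0 0 0 1.5 0 0 0" --pt "0 0 0 1.5 0 0 0" --pt "0 0 0 0 0 0 0"

```text
clock: 27.35
eef_pos: [0.4217, 0.3325, 0.0208]
tool_rot: [0.735, 0.678, 0.0, 0.0]
ft_force: [-1.0, -0.7, 4.4]
grip_width: 0.0
grasp_force: 2.2
```

>>> move_arm --pt "0 0 0 1 0 0 0" --pt "0 0 0 1 0 0 0" --pt "0 0 0 0 0 0 0"

```text
clock: 27.6
eef_pos: [0.4218, 0.3326, 0.0201]
tool_rot: [0.735, 0.678, 0.0, 0.0]
ft_force: [-3.6, -1.2, 12.0]
grip_width: 0.0001
grasp_force: 5.8
```

The button is fully down: 12 N at the stop, 5.7 mm below first contact. I hold briefly, then lift away.

>>> move_arm --pt "0 0 0 0 0 0 0" --pt "0 0 0 -4 0 0 0" --pt "0 0 0 -10 0 0 0" --pt "0 0 0 -20 0 0 0" --pt "0 0 0 -30 0 0 0" --pt "0 0 0 -30 0 0 0" --pt "0 0 0 -30 0 0 0" --pt "0 0 0 0 0 0 0" --pt "0 0 0 0 0 0 0" --pt "0 0 0 0 0 0 0"

```text
clock: 28.43
eef_pos: [0.4212, 0.3321, 0.1422]
tool_rot: [0.735, 0.678, -0.0, -0.0]
ft_force: [-0.5, -0.4, -0.4]
grip_width: 0.0002
grasp_force: 0.0
```

```bash
python3 - <<'E'
from post import *
postpose(cy=(0,.07))
o=bot.get_obs();print(o["clock"],o["eef_pos"],o["ft_force"],np.abs(o["joint_vel"]).max())
print(bot.job_done())
E
```

```text
[[ 0.5515  0.0368 -6.897   0.8255]
 [ 0.5529  0.0374 -6.7432  1.5284]
 [ 0.5511  0.0373 -8.2196  0.9063]]
line frame along 4.5 across 1.2 mm, rel ang -2.2
28.7333 [0.42099291 0.33197805 0.14150003] [-0.47534071  0.35214858  0.1782004 ] 0.007407960951446245
the job is handed in; nothing more can be done
None
```

I handed the job in at 28.7 s, verdict not shown: post rolled onto the red line (about 1 mm off across, 4.5 mm lengthwise, 2° off parallel), then button pressed to its stop and the arm lifted clear; I didn't measure the button's return or the bystanders.

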